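Release a sampling tube from its push-in fitting

ROBOT

A 6-joint arm with a two-finger parallel gripper is mounted at the origin on the work surface. World frame = base frame: x ahead of the robot, y to its left, z up, the work surface at z = 0. Lengths are in m, angles in rad, forces in N, time in s.
With the tool pointing down it reaches from about 0.375 to 0.925 m from the base axis. Payload 5.7 kg.
Tool frame: the origin (TCP) lies midway between the tips of the shut fingers; the grasp point (between the pads) lies 19 mm behind it (bot.hold_point_z is the distance from the TCP to the grasp point, in m); z points along the fingers, y is the direction in which the jaws open and shut (so a half turn about z gives the same grasp; the last joint's range is limited). The gripper opens to 85 mm and grips with 20 to 120 N. Pads are 22 mm wide; open, the fingers measure 114 mm over their backs; the gripper's body (76 mm by 85 mm) begins 54 mm behind the grasp point. The pads swing forward as they close: fully open they stand 13 mm farther back than shut.
Start: joints at [1.215, 0.359, 1.51, -0, 1.272, -0.115], TCP at [0.143, 0.583, 0.231] pointing down, gripper open.
Joint ranges: [-2.97, 2.97], [-1.01, 2.36], [0.21, 2.38], [-0.96, 4.11], [0.2, 2.71], [-2.98, 2.98]. Speed limits (rad/s): [2.39, 2.39, 3.14, 3.14, 3.14, 3.14].

INTERFACE

Orientations are given as a unit quaternion [x, y, z, w].
In Python, from bench import bot gives the robot as it stands.
- The arm moves only by the tool play_rows, never from a script. Its argument "increments" is text: rows parted by semicolons, each of 5 numbers parted by spaces: the closure, from -1 (fully open) to 1 (shut), then the shift along the tool's x, y, z in m, then the turn about the tool's z in rad. A call has 1 to 8 rows; each row shifts and turns the commanded pose from where the row before left it, along the tool's axes as they then stand; what a row does not reach is not made up. A row lasts 1/10 s, in which the tool goes at most 50 mm and 8.59 degrees, less where a joint would pass 70% of its speed; a pose out of reach is approached as far as the arm can. A call is refused whole if a number of a shift passes 0.05 or a number of a turn 0.15, either way. A call with a gripper value outside its range is refused whole. The fingers move at their own pace and stop on an object; the grip force is fixed at half the most. Time passes only in rows, so rows that do not move let the fingers close. It gives the time, the measured TCP pose, the force and the opening at its end, in the units of the state.
- bot.get_obs(): the state, without advancing time (a new reading comes with each control period).
- bot.grab_frame(name): name is "side" or "top"; returns a dict with "pixels" (480x640x3 uint8, red, green, blue), "range_z" (480x640 float32, m along the optical axis (not along the pixel's ray), 0 where there is no reading), "mtx" (3x3 intrinsics, pixels), "position" and "orientation" of the camera in the world. Camera axes: x right, y up, looking along -z (the intrinsics and any distortion apply to the point x, -y, -z); pixel columns grow to the right and rows downward; lengths in m; the calibration is good to about 2 mm. A picture is of the moment at which its call begins.
- bot.job_done(): hands the job in, once; it reports no verdict.
The state is a dict: "time_s": time; "joints": joint angles; "dq": joint speeds; "tau": joint torques, N m; "eef_pos": TCP position; "tcp_rot": TCP orientation; "contact_force": force on the tool from outside, world axes, zero at the start; "wrist_torque": the same for the moment, N m; "opening": finger opening in m.
Only numpy, scipy, OpenCV 4.12 (cv2) and the standard library are available. Lean on these libraries where they do the work, as an engineer would, in place of code of your own. Each camera call takes 0.05 s, during which the arm holds its last target. There are 200 camera calls.

TASK

Push the red toggle clamp handle all the way down so that it locks over centre and its pad holds the metal block. Then press the fitting's blue release collar in, draw the white tube up out of the fitting, and lower it into the blue soaking pot, letting go only once its lower end is inside the pot. Leave the block sitting in its nest with the clamp locked, and do not disturb the other things on the bench.

Things in the scene. Friction and masses are not known exactly. Their poses are not given: they have to be found in the camera images.
- fixture: dark steel base plate fixed to the bench, 84 mm (x) by 190 mm (y) by 10 mm thick. Origin at the underside, on the long centre line, 6 mm to +y of the plate's middle. x runs across it, y along it: the block's nest is at the -y end, the toggle clamp in the middle, and the handle reaches out over the +y end
- handle_pivot (a point): pivot of the clamp handle, on the fixture's centre line, 55 mm to +y of the fixture's origin and 85 mm above the bench. The handle turns about it in the fixture's y-z plane and leans out to fixture +y
- clamp_handle (a joint): angle of the toggle clamp's handle: 0 = open, handle 1.0 rad above level, clamp arm raised; 1.0 = fully down, handle level, at its stop. It starts between 0 and 0.15 and stays where it is left. The sprung rubber pad meets the block at about 0.6; the clamp passes over centre at 0.85 and then locks itself. About 5 N at the red grip
- handle_grip (a point): centre of the clamp handle's red grip, 75 mm from the pivot along the handle; the grip is a round bar of 18 mm diameter from 36 to 105 mm from the pivot. It moves with the handle; with the handle down it is 85 mm above the bench
- block_center (a point): centre (half-way up) of the loose aluminium block, 56 mm (fixture x) by 84 mm (fixture y) by 34 mm tall, 0.3 kg, in a shallow nest on the plate, its top 44 mm above the bench. The push-in fitting is on its -y end; the clamp pad comes down on its +y end. Unclamped, or pulled by the locked tube, it comes up with the tube
- collar_top (a point): centre of the top face of the blue release collar: a round flange, 50 mm diameter, 4 mm thick, with a 21 mm hole round the tube; 66 mm above the bench when out; moves with the collar. In the fixture frame x = 0, y = -59 mm. The locked clamp arm (top below 95 mm) is on its fixture +y side; the fingers have free room on its fixture +x and -x sides
- collar (a joint): how far the collar is pressed down: 0 = out, 0.008 m = fully in; 3 N to start, 6 N fully in, springs back. Beyond 3.5 mm it opens the jaws that lock the tube. Press it in 5 to 8 mm with the fingertips on both sides of the tube, close them on the tube with the collar still in, and pull up: once the tube is 2 mm up it stays free though the collar follows out
- tube_center (a point): centre of the white rigid tube that stands upright in the fitting: 16 mm diameter, 90 mm long, 30 g; 45 mm above its lower end, z axis up the tube. At the start its top is 106 mm above the bench, 40 mm above the collar, and 50 mm of it are below the collar's top. The locking groove is 10 to 20 mm above its lower end
- soak_pot_in (a point): centre of the inner floor of the blue pot, which is fixed to the bench: 86 mm outer diameter at the rim, 3 mm wall, 55 mm tall, inner floor 5 mm above the bench. The tube may stand or lean in it
- spare_pot_in (a point): centre of the inner floor of a white pot of the same size and also fixed; it stays empty
- bottle_a: a clear bottle, 60 mm across and 130 mm tall, blue cap; a bystander, origin at the centre of its underside
- bottle_b: a glass bottle, 48 mm across and 100 mm tall, blue cap; a bystander, origin at the centre of its underside
- jar: a white jar, 56 mm across and 65 mm tall, black cap; a bystander, origin at the centre of its underside
- tape_roll: a yellow roll of tape lying flat, 84 mm across and 19 mm high; a bystander, origin at the centre of its underside
- tip_box: an orange box, 85 x 120 x 50 mm; a bystander, origin at the centre of its underside
- timer: a flat grey timer, 60 x 75 x 20 mm; a bystander, origin at the centre of its underside
Mind the look-alikes: they are no part of the job. Leave any purple or turquoise look-alike of the part that bears block_center alone.

How it is judged:
By the outcome, as a careful person would: the job done as asked, in the order asked, and still so for the second after the job is handed in, with the robot touching nothing.
It also fails if it takes over 54 s, if anything falls off the work surface, if the arm or the gripper's body presses on something with over 40 N, if the wrist force passes 120 N, or if a joint passes its speed limit or range.

## Working session

There is one attempt and no reset: what is moved stays moved. The work goes in short steps, Python scripts to look and compute and a tool call to move; the robot and the scene stay as the last step left them, time stands still between calls to the robot, and variables do not carry over. Pictures are saved under pics/ and viewed, about 8 in all and at most 12, crops included, and the job is handed in when it is done.

Besides the shell and the picture viewer there is one more tool, called after "Call:" in YAML: its name, and indented under it one key for each argument. play_rows: Moves the arm, as the interface text tells. Its arguments: {"type":"object","properties":{"increments":{"type":"string"}},"required":["increments"]}

```bash
mkdir -p pics
cat > h.py <<'E'
import numpy as np, cv2
from scipy.spatial.transform import Rotation as R
from bench import bot
def grab(n):
    f=bot.grab_frame(n); f['R']=R.from_quat(f['orientation']).as_matrix(); f['p']=np.array(f['position']); return f
def cloud(f):
    K=np.array(f['mtx']); v,u=np.mgrid[:480,:640]; z=f['range_z']
    P=np.stack([(u-K[0,2])/K[0,0]*z,-(v-K[1,2])/K[1,1]*z,-z],-1)
    return P@f['R'].T+f['p']
def save(f,n): cv2.imwrite('pics/'+n,f['pixels'][:,:,::-1])
E
python3 - <<'E'
from h import *
for n in('top','side'):
    f=grab(n); save(f,n+'0.png'); print(n,f['mtx'],f['p'],f['R'].round(3)); np.savez(n+'0.npz',c=cloud(f),px=f['pixels'])
    print({k:v for k,v in f.items() if k not in('pixels','range_z')}.keys())
print(bot.get_obs())
E
```

```text
top [[595.59167375   0.         326.92372431]
 [  0.         595.59167375 240.33632798]
 [  0.           0.           1.        ]] [ 0.28036188 -0.04328868  1.38906417] [[-0.031  0.978 -0.206]
 [-1.    -0.031  0.004]
 [-0.003  0.206  0.979]]
dict_keys(['mtx', 'position', 'orientation', 'R', 'p'])
side [[622.73985225   0.         320.11940604]
 [  0.         622.73985225 246.75441442]
 [  0.           0.           1.        ]] [-0.12991042 -0.92503792  0.94856361] [[ 0.787  0.358 -0.502]
 [-0.616  0.485 -0.62 ]
 [ 0.022  0.798  0.603]]
dict_keys(['mtx', 'position', 'orientation', 'R', 'p'])
{'time_s': 0.1, 'joints': array([ 1.21490374e+00,  3.59429621e-01,  1.51131549e+00, -2.10863130e-05,
        1.27251409e+00, -1.15119886e-01]), 'dq': array([-1.65306057e-04, -8.27098707e-04, -2.65790777e-03,  8.25459361e-05,
       -9.07849464e-04, -5.81871667e-04]), 'tau': array([ 4.65755893e-04, -5.28654671e+01, -2.79352105e+01, -6.89623403e-05,
        5.02783136e-03, -2.60003441e-05]), 'eef_pos': array([0.1428837 , 0.58210878, 0.23054296]), 'tcp_rot': array([ 1.20092644e-01,  9.92762339e-01, -8.12622811e-04, -1.84635161e-04]), 'contact_force': array([0.22142792, 0.19749793, 0.30384533]), 'wrist_torque': array([ 0.05076781, -0.0256327 , -0.02300666]), 'opening': 0.08535468389135162}
```

View pics/top0.png

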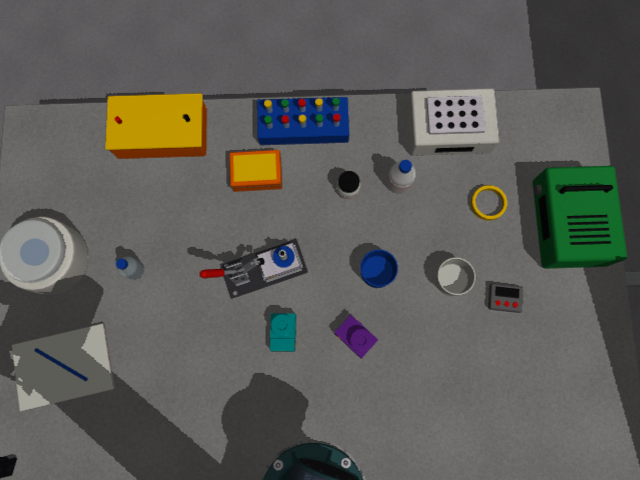

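View pics/side0.png

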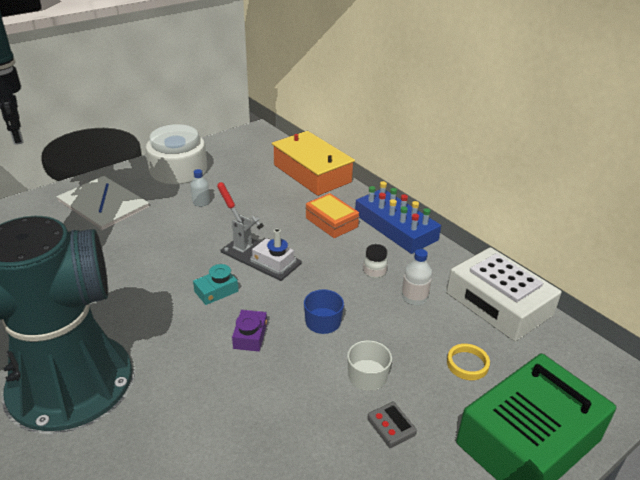

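The top view shows the aluminium block with its blue collar at about (284,254). The red handle is at (212,273), the blue pot at (379,267) and the white pot at (456,276). The look-alikes are the turquoise block (283,332), the purple block (357,336), the blue tube rack (303,120), the blue bottle caps (123,264) and (405,166), the red buttons (505,298) and the yellow box knobs. By the description I choose the silver block on the dark plate. Next I measure and check it in one crop.

Run:
```python
from h import *
T=[]
for n in('top','side'):
    d=np.load(n+'0.npz'); c=d['c']; px=d['px']; h=cv2.cvtColor(px,cv2.COLOR_RGB2HSV)
    v,u=np.mgrid[:480,:640]
    box=(lambda a,b,e,f:(u>a)&(u<b)&(v>e)&(v<f))
    red=((h[...,0]<8)|(h[...,0]>172))&(h[...,1]>150)&(h[...,2]>60)
    blue=(h[...,0]>100)&(h[...,0]<125)&(h[...,1]>130)&(h[...,2]>40)
    B={'top':dict(red=(190,235,255,290),col=(265,305,235,275),pot=(355,405,245,292)),'side':dict(red=(210,245,175,220),col=(262,292,225,262),pot=(298,350,285,335))}[n]
    r=c[red&box(*B['red'])]; r=r[r[:,2]>0.05]
    print(n,'red',len(r),r.mean(0).round(4)); q=r-r.mean(0); w=np.linalg.svd(q,full_matrices=False)[2][0]; s=q@w; print(' axis',w.round(3),s.min().round(3),s.max().round(3),(r.mean(0)+w*np.percentile(s,2)).round(4),(r.mean(0)+w*np.percentile(s,98)).round(4))
    m=blue&box(*B['col'])&(abs(c[...,2]-0.066)<.004); k=c[m]
    (x,y),rad=cv2.minEnclosingCircle(k[:,:2].astype(np.float32)); print(' collar',len(k),k.mean(0).round(4),x,y,rad,np.median(k[:,2]))
    mt=box(*B['col'])&(c[...,2]>0.09); print(' tube',mt.sum(),c[mt].mean(0).round(4))
    mp=blue&box(*B['pot'])&(c[...,2]>0.045); p=c[mp]; (x,y),rad=cv2.minEnclosingCircle(p[:,:2].astype(np.float32)); print(' pot',len(p),x,y,rad,p[:,2].max())
    if n=='top':
        mk=box(220,310,235,300)&(abs(c[...,2]-0.01)<.004)&(px.max(-1)<75); p=c[mk]
        rr=cv2.minAreaRect(p[:,:2].astype(np.float32)); print(' plate',rr, cv2.boxPoints(rr))
        mb=box(255,310,235,290)&(abs(c[...,2]-0.044)<.003); rr=cv2.minAreaRect(c[mb][:,:2].astype(np.float32)); print(' block',rr)
        # tall things near workspace
    o=px[225:310,190:320] if n=='top' else px[165:285,180:320]
    T.append(cv2.resize(o,None,fx=4,fy=4,interpolation=cv2.INTER_CUBIC))
cv2.imwrite('pics/crop0.png',T[1][:,:,::-1])
```

```text
top red 183 [0.4781 0.1964 0.1524]
 axis [-0.165  0.55   0.819] -0.043 0.03 [0.4834 0.1786 0.126 ] [0.4734 0.2121 0.1758]
 collar 218 [0.5238 0.0518 0.0655] 0.5247366428375244 0.05206073075532913 0.0244111530482769 0.06527328458911053
 tube 55 [0.5016 0.0435 0.2205]
 pot 197 0.40629133582115173 -0.11276879161596298 0.143925279378891 1.3890641719734638
 plate ((0.5168007016181946, 0.10582172870635986), (0.10258274525403976, 0.18944138288497925), 17.305194854736328) [[4.3965536e-01 1.8099758e-01]
 [4.9600688e-01 1.3146922e-04]
 [5.9394604e-01 3.0645877e-02]
 [5.3759456e-01 2.1151198e-01]]
 block ((0.520232081413269, 0.06627634167671204), (0.05640695244073868, 0.08306894451379776), 16.90668487548828)
side red 164 [0.4764 0.184  0.1554]
 axis [ 0.406  0.742 -0.534] -1.492 0.019 [0.4766 0.1844 0.1551] [0.4833 0.1966 0.1463]
 collar 103 [0.5244 0.0441 0.0675] 0.5276456475257874 0.04802587255835533 0.025707915425300598 0.06784099111206277
 tube 72 [ 0.4631 -0.0485  0.1843]
 pot 391 0.20042961835861206 -0.529374361038208 0.5155359506607056 0.9485636100216877
```

View pics/crop0.png

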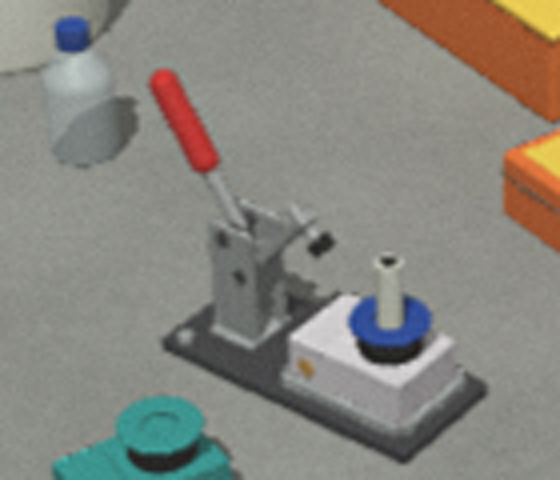

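The crop shows the silver block with the blue collar and white tube, on the dark plate with the red handle, so the choice is right. The turquoise one is a look-alike with no tube. Next I refine the positions by casting ray fits from both views.

```bash
cat >> h.py <<'E'
def rays(f,uv,z):
    K=np.array(f['mtx']); uv=np.asarray(uv,float).reshape(-1,2)
    d=np.c_[(uv[:,0]-K[0,2])/K[0,0],-(uv[:,1]-K[1,2])/K[1,1],-np.ones(len(uv))]@f['R'].T
    return f['p']+d*((z-f['p'][2])/d[:,2])[:,None]
def todo(x,y,z,yaw=None):
    "remaining move in tool axes; yaw = world angle (deg) wanted for the tool y axis (mod 180)"
    o=bot.get_obs(); M=R.from_quat(o['tcp_rot']).as_matrix(); d=M.T@(np.array([x,y,z])-o['eef_pos'])
    a=np.degrees(np.arctan2(M[1,1],M[0,1])); t=0
    if yaw is not None: t=-np.radians((yaw-a+90)%180-90)
    print('t',o['time_s'],'tcp',o['eef_pos'].round(4),'yaw',a.round(1),'F',o['contact_force'].round(1),'op',round(o['opening'],4),'| shift',d.round(4),'turn',round(t,3),'joints',o['joints'].round(2))
E
python3 - <<'E'
from h import *
for n in('top','side'):
    f=grab(n); px=f['pixels']; h=cv2.cvtColor(px,cv2.COLOR_RGB2HSV); v,u=np.mgrid[:480,:640]; c=cloud(f)
    blue=(h[...,0]>100)&(h[...,0]<125)&(h[...,1]>130)&(h[...,2]>40)
    B={'top':((265,305,235,275),(355,405,245,292)),'side':((262,292,225,262),(298,350,285,335))}[n]
    for nm,b,z in(('collar',B[0],.066),('pot',B[1],.055)):
        m=(blue&(u>b[0])&(u<b[1])&(v>b[2])&(v<b[3])).astype(np.uint8)
        cs=max(cv2.findContours(m,0,1)[0],key=cv2.contourArea)
        P=rays(f,cs,z)[:,:2]
        # circle fit, trimmed to known radius
        from scipy.optimize import least_squares
        r0=.025 if nm=='collar' else .043
        s=least_squares(lambda p:np.hypot(*(P-p).T)-r0,P.mean(0),loss='soft_l1',f_scale=.001).x
        print(n,nm,s.round(4),'resid',np.percentile(abs(np.hypot(*(P-s).T)-r0),[50,80]).round(4))
    b=B[0]; m=(u>b[0])&(u<b[1])&(v>b[2])&(v<b[3])&(c[...,2]>.08)&(c[...,2]<.12)
    print(n,'tube',m.sum(),c[m].mean(0).round(4),c[m][:,2].max())
todo(.47,.20,.26,17)
E
```

```text
top collar [0.5252 0.0518] resid [0.0017 0.0024]
top pot [ 0.4934 -0.1625] resid [0.001  0.0017]
top tube 55 [0.5233 0.0521 0.1017] 0.11097162725514687
side collar [0.5299 0.0512] resid [0.0034 0.0113]
side pot [ 0.4866 -0.1793] resid [0.013  0.0209]
side tube 88 [0.5267 0.0463 0.0971] 0.11299213023653387
t 0.2 tcp [0.143  0.5823 0.2307] yaw 76.2 F [0.4 0.6 0.8] op 0.0856 | shift [-0.4088 -0.2933 -0.0289] turn 1.033 joints [ 1.21  0.36  1.51 -0.    1.27 -0.12]
```

Call:
play_rows:
  increments: "1 -0.038 -0.027 -0.005 0;1 -0.038 -0.027 -0.005 0;1 -0.038 -0.027 0 0;1 -0.038 -0.027 0 0;1 -0.038 -0.027 0 0;1 -0.038 -0.027 0 0;1 -0.038 -0.027 0 0;1 -0.038 -0.027 0 0"

```text
time_s: 1.0
eef_pos: [0.3877, 0.2988, 0.2414]
tcp_rot: [0.12, 0.993, 0.0, 0.0]
contact_force: [0.9, 0.8, 0.2]
opening: -0.0
```

Call:
play_rows:
  increments: "1 0 0 0 0.148;1 0 0 0 0.148;1 0 0 0 0.148;1 0 0 0 0.148;1 0 0 0 0.148;1 0 0 0 0.148;1 0 0 0 0.145;1 0 0 0 0"

```text
time_s: 1.8
eef_pos: [0.3867, 0.3003, 0.2412]
tcp_rot: [0.595, 0.804, -0.0, -0.0]
contact_force: [-0.5, 0.4, -0.8]
opening: 0.0
```

```bash
python3 -c "
from h import *
todo(.484,.186,.20,17)"
```

```text
t 1.8 tcp [0.3867 0.3003 0.2412] yaw 16.9 F [-0.5  0.4 -0.8] op 0.0 | shift [-0.1377  0.0598  0.0412] turn -0.001 joints [ 0.52  0.19  1.73 -0.    1.22  0.22]
```

Call:
play_rows:
  increments: "1 -0.034 0.015 0 0;1 -0.034 0.015 0 0;1 -0.034 0.015 0 0;1 -0.035 0.0148 0 0;1 0 0 0.02 0;1 0 0 0.02 0;1 0 0 0 0"

```text
time_s: 2.5
eef_pos: [0.4822, 0.186, 0.1989]
tcp_rot: [0.594, 0.805, -0.002, -0.002]
contact_force: [0.1, -0.4, -0.8]
opening: 0.0001
```

Run:
```python
from h import *
todo(.484,.186,.156,17)
a=grab('side')['pixels'][130:290,170:330]; b=grab('top')['pixels'][190:310,190:320]
cv2.imwrite('pics/c1.png',np.hstack([cv2.resize(a,(400,400)),cv2.resize(b,(400,400))])[:,:,::-1])
```

```text
t 2.5 tcp [0.4822 0.186  0.1989] yaw 17.2 F [ 0.1 -0.4 -0.8] op 0.0001 | shift [-0.0005  0.002   0.0429] turn 0.003 joints [ 0.23  0.28  1.72 -0.    1.15 -0.07]
```

View pics/c1.png

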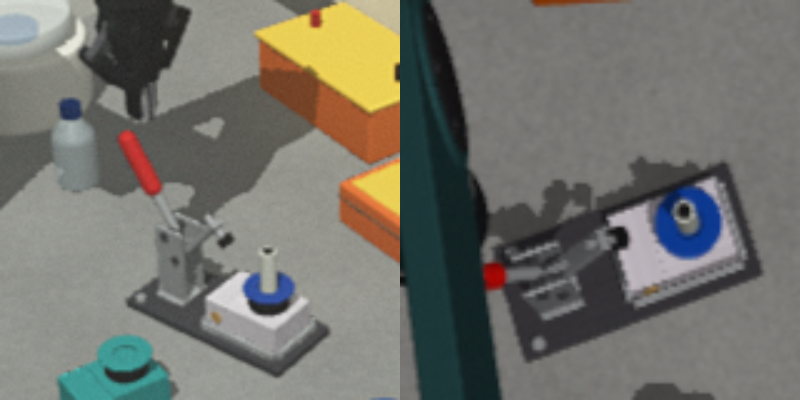

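The gripper hangs right above the upper end of the red handle, in line with it. Next it goes down to contact, then follows the arc.

Call:
play_rows:
  increments: "1 0 0.002 0.02 0;1 0 0 0.015 0;1 0 0 0.006 0;1 0.005 0 0.003 0;1 0.006 0 0.004 0;1 0.006 0 0.005 0;1 0.006 0 0.006 0"

```text
time_s: 3.3
eef_pos: [0.4797, 0.2105, 0.1427]
tcp_rot: [0.595, 0.804, 0.001, 0.0]
contact_force: [-0.2, 0.4, 1.0]
opening: -0.0
```

Call:
play_rows:
  increments: "1 0.004 0 0.006 0;1 0.005 0 0.007 0;1 0.003 0 0.007 0;1 0.003 0 0.008 0;1 0.002 0 0.008 0;1 0.001 0 0.008 0;1 0 0 0 0"

```text
time_s: 4.0
eef_pos: [0.4729, 0.2262, 0.0968]
tcp_rot: [0.595, 0.804, -0.001, -0.001]
contact_force: [-0.4, 0.3, -0.0]
opening: 0.0
```

Run:
```python
from h import *
todo(.4715,.226,.092,17)
a=grab('side')['pixels'][130:290,170:330]; b=grab('top')['pixels'][190:310,190:320]
cv2.imwrite('pics/c2.png',np.hstack([cv2.resize(a,(400,400)),cv2.resize(b,(400,400))])[:,:,::-1])
```

```text
t 4.0 tcp [0.4729 0.2262 0.0968] yaw 17.0 F [-0.4  0.3 -0. ] op 0.0 | shift [ 0.0002 -0.0013  0.0048] turn 0.0 joints [ 0.31  0.42  1.82 -0.    0.91  0.02]
```

View pics/c2.png

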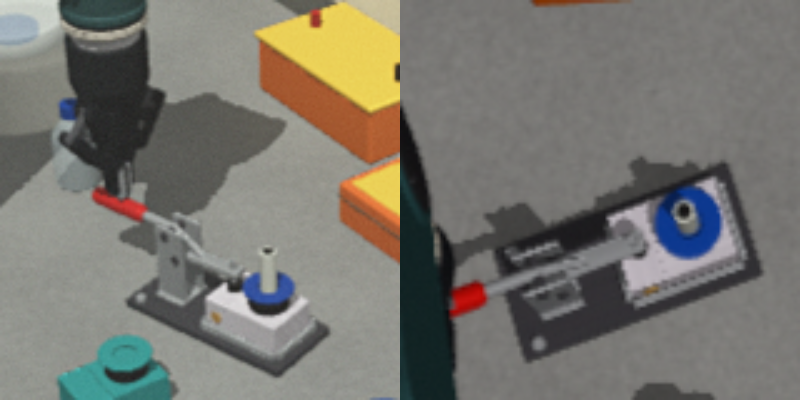

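The handle is nearly level and the clamp arm is down on the block. I push the last few millimetres to the stop.

Call:
play_rows:
  increments: "1 0 0 0.002 0;1 0 0 0.002 0;1 0 0 0.002 0;1 0 0 0.001 0;1 0 0 0 0"

```text
time_s: 4.6
eef_pos: [0.4745, 0.2267, 0.0935]
tcp_rot: [0.595, 0.804, 0.001, 0.001]
contact_force: [-4.8, -2.4, 21.7]
opening: -0.0
```

Call:
play_rows:
  increments: "1 0 0 -0.03 0;1 0 0 -0.04 0;1 0 0 -0.04 0;0.25 -0.045 0 0 0;0.25 -0.045 0 0 0;0.25 -0.045 0 0 0;0.25 -0.045 0 0 0;0.25 0 0 0 0"

```text
time_s: 5.4
eef_pos: [0.5288, 0.0497, 0.2017]
tcp_rot: [0.597, 0.803, -0.0, 0.002]
contact_force: [-0.3, 1.0, 0.0]
opening: 0.032
```

Run:
```python
from h import *
todo(.525,.0515,.12,17)
f=grab('side');a=f['pixels'][130:290,170:330]; g=grab('top');b=g['pixels'][190:310,190:320]
cv2.imwrite('pics/c3.png',np.hstack([cv2.resize(a,(400,400)),cv2.resize(b,(400,400))])[:,:,::-1])
px=g['pixels'];h=cv2.cvtColor(px,cv2.COLOR_RGB2HSV);c=cloud(g);v,u=np.mgrid[:480,:640]
m=((h[...,0]<8)|(h[...,0]>172))&(h[...,1]>150)&(h[...,2]>60)&(u>170)&(u<240)&(v>250)&(v<300)
print('red',m.sum(),c[m].mean(0).round(4),np.percentile(c[m][:,2],[5,50,95]).round(4))
```

```text
t 5.4 tcp [0.5288 0.0497 0.2017] yaw 16.7 F [-0.3  1.   0. ] op 0.032 | shift [ 0.003  -0.0032  0.0817] turn -0.004 joints [-0.03  0.29  1.7  -0.    1.15 -0.33]
red 23 [0.4441 0.225  0.22  ] [0.0882 0.0918 0.6853]
```

View pics/c3.png

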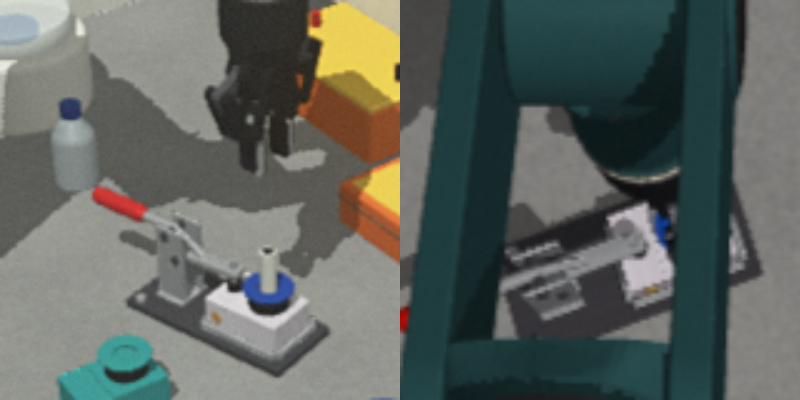

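The handle is level (bar top at 0.09 m) and it stayed there after release. The fingers are 32 mm open above the tube. I descend over the tube.

Call:
play_rows:
  increments: "0.25 0.003 -0.003 0.03 0;0.25 0 0 0.04 0;0.25 0 0 0.03 0;0.25 0 0 0.02 0;0.25 0 0 0.01 0;0.25 0 0 0 0"

```text
time_s: 6.1
eef_pos: [0.5215, 0.0577, 0.0702]
tcp_rot: [0.594, 0.804, -0.001, -0.001]
contact_force: [-0.2, -0.5, -0.6]
opening: 0.0317
```

Run:
```python
from h import *
todo(.525,.0515,.066,17)
f=grab('side');a=f['pixels'][170:290,210:330]
cv2.imwrite('pics/c4.png',cv2.resize(a,(600,600),interpolation=cv2.INTER_CUBIC)[:,:,::-1])
```

```text
t 6.1 tcp [0.5215 0.0577 0.0702] yaw 17.1 F [-0.2 -0.5 -0.6] op 0.0317 | shift [-0.0069  0.0015  0.0042] turn 0.002 joints [-0.02  0.46  1.84  0.    0.85 -0.32]
```

View pics/c4.png

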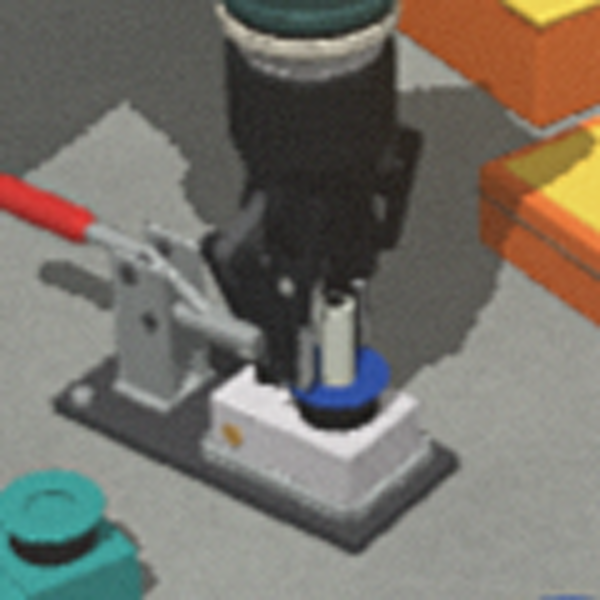

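The fingers straddle the tube with the tips just above the collar, but about 7 mm towards the clamp. I correct that sideways, then press down in small steps.

Call:
play_rows:
  increments: "0.25 -0.004 0.001 0 0;0.25 -0.003 0.0005 0 0;0.25 0 0 0 0;0.25 0 0 0 0"

```text
time_s: 6.55
eef_pos: [0.5269, 0.05, 0.0719]
tcp_rot: [0.595, 0.804, 0.0, 0.001]
contact_force: [0.8, -0.7, 0.1]
opening: 0.0321
```

Call:
play_rows:
  increments: "0.25 0 0 0.003 0;0.25 0 0 0.003 0;0.25 0 0 0.001 0;0.25 0 0 0 0;0.25 0 0 0 0"

```text
time_s: 7.05
eef_pos: [0.5265, 0.0503, 0.0644]
tcp_rot: [0.595, 0.804, -0.0, 0.0]
contact_force: [-0.6, -1.1, 2.9]
opening: 0.0321
```

Call:
play_rows:
  increments: "0.25 0 0 0.002 0;0.25 0 0 0.002 0;0.25 0 0 0.0015 0;0.25 0 0 0 0;0.25 0 0 0 0"

```text
time_s: 7.55
eef_pos: [0.5264, 0.0503, 0.0588]
tcp_rot: [0.595, 0.804, -0.0, 0.0]
contact_force: [-0.9, -0.7, 5.1]
opening: 0.0319
```

Run:
```python
from h import *
for i in range(4): todo(.5255,.0512,.06,17); f=grab('side')
h=cv2.cvtColor(f['pixels'],cv2.COLOR_RGB2HSV);c=cloud(f);v,u=np.mgrid[:480,:640]
m=(h[...,0]>100)&(h[...,0]<125)&(h[...,1]>130)&(h[...,2]>40)&(u>262)&(u<292)&(v>225)&(v<262)
print('collar z',np.percentile(c[m][:,2],[25,50,75]).round(4),'rows',v[m].min(),v[m].max(),'was ~.0678 median')
```

```text
t 7.55 tcp [0.5264 0.0503 0.0588] yaw 17.0 F [-0.9 -0.7  5.1] op 0.0319 | shift [ 0.0012 -0.0006 -0.0012] turn 0.0 joints [-0.04  0.48  1.84 -0.    0.82 -0.33]
t 7.6 tcp [0.5265 0.0503 0.0588] yaw 17.0 F [-1.  -0.1  6.5] op 0.0317 | shift [ 0.0012 -0.0007 -0.0012] turn 0.0 joints [-0.04  0.48  1.84 -0.    0.82 -0.33]
t 7.65 tcp [0.5265 0.0503 0.0588] yaw 17.0 F [-0.4 -1.1  5.3] op 0.0321 | shift [ 0.0012 -0.0006 -0.0012] turn 0.0 joints [-0.04  0.48  1.84 -0.    0.82 -0.33]
t 7.7 tcp [0.5265 0.0503 0.0588] yaw 17.0 F [-0.6 -0.4  4.7] op 0.0322 | shift [ 0.0012 -0.0006 -0.0012] turn 0.0 joints [-0.04  0.48  1.84 -0.    0.82 -0.33]
collar z [0.0597 0.0616 0.0631] rows 244 253 was ~.0678 median
```

The collar is in about 6 mm: the force is about 5.4 N and the depth dropped 6 mm. Now I close on the tube.

Call:
play_rows:
  increments: "0.4 0 0 0 0;0.6 0 0 0 0;1 0 0 0 0;1 0 0 0 0;1 0 0 0 0;1 0 0 0 0"

```text
time_s: 8.35
eef_pos: [0.5266, 0.0503, 0.059]
tcp_rot: [0.595, 0.804, 0.0, 0.0]
contact_force: [-1.0, -1.4, 6.0]
opening: 0.0144
```

Call:
play_rows:
  increments: "1 0 0 -0.002 0;1 0 0 -0.003 0;1 0 0 -0.004 0;1 0 0 -0.006 0;1 0 0 0 0"

```text
time_s: 8.85
eef_pos: [0.5265, 0.0503, 0.0744]
tcp_rot: [0.595, 0.804, -0.0, 0.0]
contact_force: [0.0, -0.6, -0.8]
opening: 0.0143
```

Run:
```python
from h import *
todo(.5255,.0512,.20,17)
f=grab('side');a=f['pixels'][150:290,190:330]
cv2.imwrite('pics/c5.png',cv2.resize(a,(560,560),interpolation=cv2.INTER_CUBIC)[:,:,::-1])
```

```text
t 8.85 tcp [0.5265 0.0503 0.0744] yaw 17.0 F [ 0.  -0.6 -0.8] op 0.0143 | shift [ 0.0011 -0.0007 -0.1256] turn 0.0 joints [-0.04  0.46  1.83 -0.    0.86 -0.33]
```

View pics/c5.png

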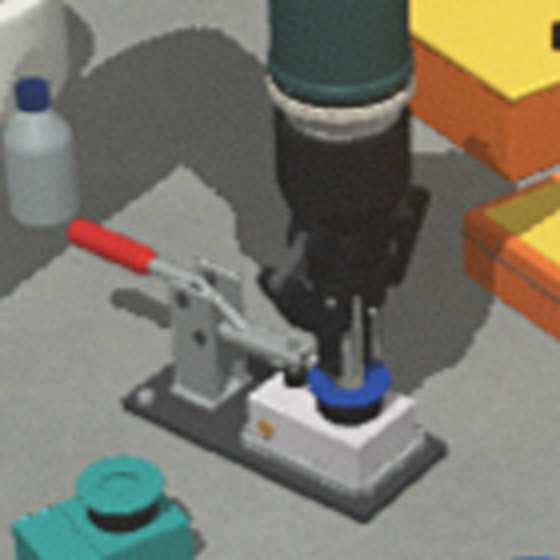

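The collar has sprung back, the block is still seated and the force is near zero, so the tube is free. I lift it out and carry it over the pot.

Call:
play_rows:
  increments: "1 0 0 -0.015 0;1 0 0 -0.025 0;1 0 0 -0.03 0;1 0 0 -0.03 0;1 0 0 -0.025 0;1 0 0 0 0;1 0 0 0 0"

```text
time_s: 9.6
eef_pos: [0.5261, 0.0503, 0.1988]
tcp_rot: [0.595, 0.804, -0.0, 0.0]
contact_force: [-0.3, 0.1, -0.5]
opening: 0.0144
```

Call:
play_rows:
  increments: "1 -0.025 -0.012 0 0;1 -0.035 -0.017 0 0;1 -0.037 -0.018 0 0;1 -0.037 -0.018 0 0;1 -0.035 -0.017 0 0;1 -0.025 -0.012 0 0;1 0 0 0 0;1 0 0 0 0"

```text
time_s: 10.4
eef_pos: [0.492, -0.1625, 0.1973]
tcp_rot: [0.595, 0.803, -0.0, -0.002]
contact_force: [-0.3, 0.9, 0.4]
opening: 0.0145
```

Run:
```python
from h import *
todo(.4934,-.1625,.06,17)
f=grab('side');a=f['pixels'][140:340,190:390]; c=cloud(f)
v,u=np.mgrid[:480,:640]; h=cv2.cvtColor(f['pixels'],cv2.COLOR_RGB2HSV)
cv2.imwrite('pics/c6.png',cv2.resize(a,(600,600),interpolation=cv2.INTER_CUBIC)[:,:,::-1])
```

```text
t 10.4 tcp [ 0.492  -0.1625  0.1973] yaw 16.9 F [-0.3  0.9  0.4] op 0.0145 | shift [-0.0007  0.0016  0.1373] turn -0.002 joints [-0.45  0.28  1.72  0.    1.14 -0.75]
```

View pics/c6.png

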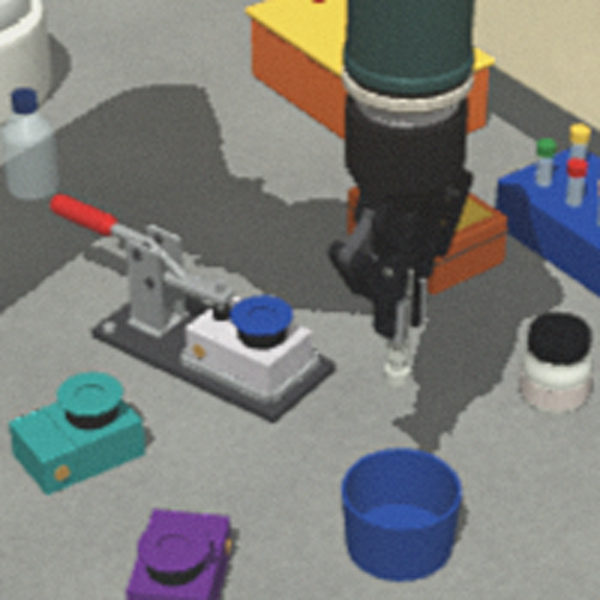

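The tube is held and hangs upright. The socket is empty, the block is in its nest and the clamp is down. Before lowering, I cross-check the pot position against the tube with side-view rays.

Run:
```python
from h import *
f=grab('side')
print('tube end',rays(f,[322,266],.154).round(4))
h=cv2.cvtColor(f['pixels'],cv2.COLOR_RGB2HSV);v,u=np.mgrid[:480,:640]
m=((h[...,0]>100)&(h[...,0]<125)&(h[...,1]>130)&(h[...,2]>40)&(u>298)&(u<350)&(v>285)&(v<338))
# rim: leftmost/rightmost columns lie at rim height; top row is far rim
us=u[m]; print(us.min(),us.max(),v[m].min(),v[m].max())
top=v[m].min(); print('far rim',rays(f,[u[m&(v==top)].mean(),top],.055).round(4), 'centre est', (rays(f,[u[m&(v==top)].mean(),top],.055)[0]-0.043*np.r_[(lambda d:d/np.linalg.norm(d))((-f['R'][:,2])[:2]),0]).round(4))
```

```text
tube end [[ 0.4954 -0.1605  0.154 ]]
304 343 290 332
far rim [[ 0.5243 -0.1327  0.055 ]] centre est [ 0.4972 -0.1662  0.055 ]
```

Call:
play_rows:
  increments: "1 0 0.0015 0.03 0;1 0 0 0.035 0;1 0 0 0.03 0;1 0 0 0 0;1 0 0 0 0"

```text
time_s: 11.0
eef_pos: [0.4945, -0.1612, 0.1038]
tcp_rot: [0.594, 0.804, -0.0, -0.001]
contact_force: [-0.9, -0.8, -0.0]
opening: 0.0147
```

Call:
play_rows:
  increments: "1 0 0 0.012 0;1 0 0 0.015 0;1 0 0 0.012 0;1 0 0 0.006 0;1 0 0 0 0;1 0 0 0 0"

```text
time_s: 11.6
eef_pos: [0.495, -0.1624, 0.0591]
tcp_rot: [0.595, 0.804, -0.0, 0.0]
contact_force: [1.0, -0.4, 0.0]
opening: 0.0144
```

Run:
```python
from h import *
todo(.4934,-.1625,.055,17)
f=grab('side');a=f['pixels'][200:350,250:400]
cv2.imwrite('pics/c7.png',cv2.resize(a,(500,500),interpolation=cv2.INTER_CUBIC)[:,:,::-1])
```

```text
t 11.6 tcp [ 0.495  -0.1624  0.0591] yaw 17.0 F [ 1.  -0.4  0. ] op 0.0144 | shift [ 0.0004 -0.0015  0.0041] turn 0.0 joints [-0.45  0.47  1.86 -0.    0.81 -0.75]
```

View pics/c7.png

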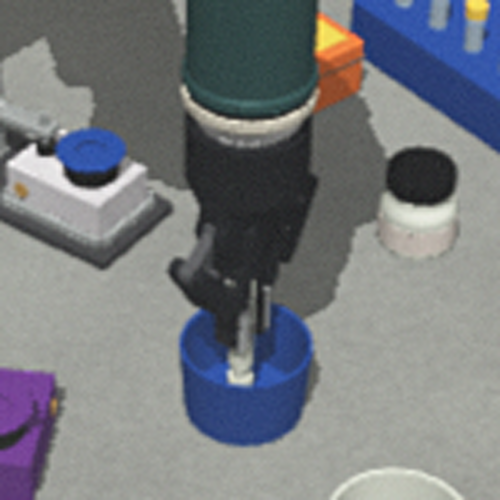

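The tube's lower end is inside the pot, still above the floor. I lower until it touches.

Call:
play_rows:
  increments: "1 0 0 0.004 0;1 0 0 0.003 0;1 0 0 0.002 0;1 0 0 0 0;1 0 0 0 0"

```text
time_s: 12.15
eef_pos: [0.4947, -0.1622, 0.0497]
tcp_rot: [0.595, 0.804, -0.0, -0.0]
contact_force: [-0.2, 0.1, -0.5]
opening: 0.0146
```

Call:
play_rows:
  increments: "1 0 0 0.001 0;1 0 0 0.001 0;1 0 0 0 0;1 0 0 0 0"

```text
time_s: 12.55
eef_pos: [0.4949, -0.1624, 0.048]
tcp_rot: [0.595, 0.804, 0.0, 0.0]
contact_force: [-0.1, 0.9, 1.9]
opening: 0.0146
```

It has touched the floor. I release partly and draw straight up.

Call:
play_rows:
  increments: "0.5 0 0 0 0;0.4 0 0 0 0;0.35 0 0 0 0;0.3 0 0 0 0;0.3 0 0 0 0"

```text
time_s: 13.05
eef_pos: [0.4947, -0.1623, 0.0478]
tcp_rot: [0.595, 0.804, -0.0, -0.0]
contact_force: [0.3, 0.3, -0.2]
opening: 0.0301
```

Call:
play_rows:
  increments: "0.3 0 0 -0.015 0;0.3 0 0 -0.025 0;0.3 0 0 -0.03 0;0.3 0 0 -0.04 0;0.3 0 0 -0.04 0;0.3 0 0 -0.03 0;0.3 0 0 0 0;0.3 0 0 0 0"

```text
time_s: 13.85
eef_pos: [0.4949, -0.1624, 0.2283]
tcp_rot: [0.595, 0.804, 0.0, 0.001]
contact_force: [-0.6, 0.4, -0.8]
opening: 0.03
```

Run:
```python
from h import *
todo(.4934,-.1625,.2,17)
f=grab('side');a=f['pixels'][150:350,190:390]; g=grab('top')
cv2.imwrite('pics/c8.png',np.hstack([cv2.resize(a,(400,400),interpolation=cv2.INTER_CUBIC),cv2.resize(g['pixels'][200:320,180:420][:, :],(400,200))[[*range(200)]*2]])[:,:,::-1])
```

```text
t 13.85 tcp [ 0.4949 -0.1624  0.2283] yaw 17.0 F [-0.6  0.4 -0.8] op 0.03 | shift [ 0.0004 -0.0015  0.0283] turn 0.0 joints [-0.45  0.25  1.68 -0.    1.21 -0.75]
```

View pics/c8.png

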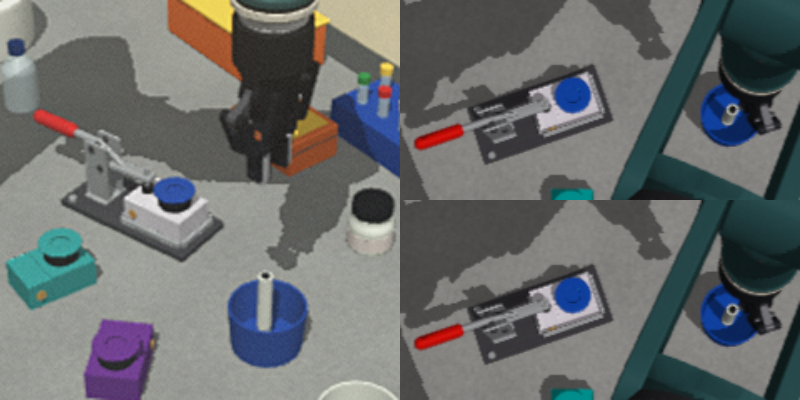

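The tube stands upright in the blue pot with the gripper clear above it. The clamp is down on the block, which sits in its nest. One numeric check of the handle, the block and the bystanders, then I hand in.

Run:
```python
from h import *
g=grab('top');px=g['pixels'];h=cv2.cvtColor(px,cv2.COLOR_RGB2HSV);c=cloud(g);v,u=np.mgrid[:480,:640]
m=((h[...,0]<8)|(h[...,0]>172))&(h[...,1]>150)&(h[...,2]>60)&(u>170)&(u<240)&(v>250)&(v<300)
q=c[m]; s=(q-[.4917,.160,0])@np.array([-.292,.956,0]); print('handle slope (rad), n',np.polyfit(s,q[:,2],1).round(3),len(q))
mb=(u>255)&(u<310)&(v>235)&(v<290)&(abs(c[...,2]-0.044)<.003); print('block',cv2.minAreaRect(c[mb][:,:2].astype(np.float32)),np.median(c[mb][:,2]))
o=np.load('side0.npz')['px']; f=grab('side')['pixels']; d=(abs(o.astype(int)-f).max(-1)>60)
for n,b in dict(bottle_b=(185,215,165,210),jar=(360,392,242,280),bottle_a=(400,435,248,305),tape=(445,492,342,382),tip=(304,360,192,237),timer=(365,418,400,448),spare=(345,393,340,390),turq=(192,240,262,304),purple=(230,268,308,352)).items(): print(n,round(d[b[2]:b[3],b[0]:b[1]].mean(),3),end='; ')
print(bot.get_obs()['time_s']); bot.job_done()
```

```text
handle slope (rad), n [0.015 0.091] 219
block ((0.519565224647522, 0.06625953316688538), (0.056615665555000305, 0.08343088626861572), 16.95030975341797) 0.0436402997032167
bottle_b 0.031; jar 0.001; bottle_a 0.0; tape 0.0; tip 0.626; timer 0.0; spare 0.0; turq 0.0; purple 0.0; 14.05
the job is handed in; nothing more can be done
```

I locked the clamp, pressed the collar about 6 mm, drew the tube out and lowered it into the blue pot. I let go only after its lower end touched the pot floor. The job was handed in at 14 s.

**Clamp and block:** The handle is level (slope 0.015 rad). It was pushed to its stop with about 22 N and stayed down after release. The block is within 1 mm of where it started, with its top at 43.6 mm.

**Tube:** The last picture showed it standing upright in the blue pot with the gripper clear above it.

**Other things on the bench:** The side view showed no change in bottle_a, the tape roll, the timer, the spare pot or the two look-alikes, and almost none in the jar (0.1 % of its pixels). Two areas did change:
- **tip_box:** 63 % of its pixels differ. I put this down to the arm and its shadow, which covered the box in the last view, so that comparison can't confirm it. The arm never went near the box.
- **bottle_b:** 3 % of its pixels differ. This is probably the arm's shadow too.

**Position mismatch:** The two cameras disagreed by about 5 mm on the pot's position. That was well within the pot's clearance.

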